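# Stow the mixing pot, release the locked-out drawer and slide it home

### The job

Put the loose mixing pot away by nesting it, upright, into the matching pot that stands in the pulled-out drawer, and let go of it. Then press down the drawer's release lever to free the locked slide and slide the drawer fully home without slamming it, keeping both pots upright. Leave the sander, the wooden board and the sanding block where they are.

Things in the scene. Friction and masses are not known exactly. Their poses are not given: they have to be found in the camera images.
- cabinet: Low bench-top plywood drawer unit, fixed to the bench: 260 deep, 270 wide, 135 mm high. Origin: bottom centre of the carcass's front edge, at bench height. Its x axis points into the carcass (the way the drawer closes), y to the left for a person facing the front, z up. One drawer, on side-mounted full-extension slides.
- drawer (a joint): How far the drawer is pulled out along the cabinet's -x: 0 is fully home (front panel against the carcass), 0.200 m fully out, where it starts locked. A catch stops it from going in unless the lever is pressed; once it has gone in about 15 mm past the catch the lever may be let go. Moves with 2.5 N friction plus light damping, and stays where it is left.
- front_face (a point): Moves with the drawer: middle of the top edge of the front panel's outer face, 131 mm above the bench, axes as the cabinet's. The panel is a flat upright board 270 wide, 18 mm thick, from 4 to 131 mm above the bench. Behind it the drawer's sides are 75 mm and a divider, 45 mm left of the middle, 59 mm above the bench; two brushes lie fixed left of the divider.
- handle (a point): Moves with the drawer: middle of the steel bar handle, 35 mm in front of the panel's outer face, 72 mm above the bench and 10 mm left (+y) of the panel's middle. The bar is 110 mm long, along the panel.
- drawer_floor (a point): Moves with the drawer: centre of the wide right-hand compartment's floor, 23 mm above the bench (100 mm behind the front panel's inner face, 28 mm right of the middle). The compartment is 225 mm (x) by 142 mm (y).
- lever (a joint): Angle of the release lever, a spring-loaded rocker on the drawer's right-hand slide (right for a person facing the front): 0 at rest, up to 0.100 rad with the thumb tab fully down. From 0.065 rad (tab about 8 mm down) the slide is free. It springs back when let go.
- lever_tab (a point): Moves with the lever: top centre of its black thumb tab, a plate 30 x 30 x 6 mm that sticks out through a slot near the panel's right edge. At rest 99 mm above the bench, 22 mm in front of the panel's outer face, 112 mm right of its middle. Press it straight down: 3 N to begin, 6 N fully down at 12 mm. The panel rises 32 mm above it, so a finger on the tab can push the panel too.
- pot_loose: White stacking pot, on the bench to the right of the drawer: 60 mm high, open at the top; a straight collar 64 mm across outside (58 inside) over the top 26 mm, below it a shoulder and a foot tapering from 52 mm across (34 mm up) to 38 mm at the bottom. About 70 g. Origin at the centre of its underside, z up.
- pot_drawer: The same pot, standing loose in the drawer's right-hand compartment. Another pot nests in it with its shoulder on this one's rim, so 26 mm higher. Origin at the centre of its underside, z up.
- sander: Random-orbit sander standing on its pad on the bench, 128 mm across, 142 mm high, with a dust canister reaching 170 mm from its axis; not to be moved. Origin at the bottom centre of the pad.
- board: Striped wooden serving board lying on the bench, 340 x 113 x 19 mm; not to be moved. Origin at the centre of its underside.
- block: Cork sanding block lying on the bench, 110 x 66 x 30 mm; not to be moved. Origin at the centre of its underside.
Things that resemble listed ones, but are neither listed nor needed, are in the scene too. What is shaped like the pot_loose but green or turquoise is not meant. Leave any yellow look-alike of the pot_drawer alone.

How it is judged:
By the outcome, as a careful person would: the job done as asked, in the order asked, and still so for the second after the job is handed in, with the robot touching nothing.
It also fails if it takes over 58 s, if anything falls off the work surface, if the arm or the gripper's body presses on something with over 40 N, if the wrist force passes 120 N, or if a joint passes its speed limit or range.

### The arm

A 6-joint arm with a two-finger parallel gripper is mounted at the origin on the work surface. World frame = base frame: x ahead of the robot, y to its left, z up, the work surface at z = 0. Lengths are in m, angles in degrees, forces in N, time in s.
With the tool pointing down it reaches from about 0.35 to 0.95 m from the base axis. Payload 17.4 kg.
Tool frame: the origin (TCP) lies on the centre line of the jaws, within the pads' length; the fingertips stand 11 mm ahead of it and the grasp point (between the pads) lies 8 mm behind it (ctrl.tip_reach is the distance from the TCP to the fingertips, in m); z points along the fingers, y is the line along which they close (so a half turn about z gives the same grasp; the last joint's range is limited). The gripper opens to 93 mm and grips with 3 to 60 N. Pads are 15 mm wide; open, the fingers measure 128 mm over their backs; the gripper's body (75 mm by 188 mm) begins 65 mm behind the grasp point.
Start: joints at [63.209, 6.646, 82.598, -0, 90.757, -2.166], TCP at [0.281, 0.614, 0.23] pointing down, gripper open.
Joint ranges: [-162.19, 162.19], [-47.58, 125.68], [4.15, 143.07], [-65.23, 245.23], [0.69, 171.88], [-170.13, 170.13]. Speed limits (degrees/s): [108.29, 108.29, 127.2, 180, 180, 180].

### API

Orientations are given as a 3x3 rotation matrix whose columns are the frame's x, y, z axes.
In Python, from station import ctrl, vision, hand_in gives the robot as it stands.
- The arm moves only by the tool apply_moves, never from a script. Its argument "series" is a list of rows, each an object with "linear": the shift along the tool's x, y, z in units of 30 mm (1.0 is 30 mm), a list of three; "spin": the turn about the tool's z in rad. A call has 1 to 12 rows; each row shifts and turns the commanded pose from where the row before left it, along the tool's axes as they then stand; what a row does not reach is not made up. A row lasts 1/10 s, in which the tool goes at most 50 mm and 8.59 degrees, less where a joint would pass 70% of its speed; a pose out of reach is approached as far as the arm can. A call is refused whole if a number of a shift passes 1 or a number of a turn 0.15, either way. A call with a gripper value outside its range is refused whole. "grip" is the closure, from 0 (fully open) to 1 (shut), set as the call begins (left out, the last holds). The fingers move at their own pace and stop on an object; the grip force is fixed at half the most. Time passes only in rows, so rows that do not move let the fingers close. It gives the time, the measured TCP pose, the force, the opening and the grip force at its end, in the units of the state.
- ctrl.state(): the state, without advancing time (a new reading comes with each control period).
- vision.camera(name): name is "side" or "top" or "wrist"; returns a dict with "pixels" (400x640x3 uint8, red, green, blue), "vfov" (degrees; the focal length in pixels is half the picture's height over the tangent of half this angle, whatever the lens; pixels are square), "cx", "cy" (the principal point, pixels), "k1" (the pictures are not rectified: a ray, as slopes to the right and down, at radius r is drawn at 1 + k1 r^2 times it, then the intrinsics apply), "world_to_cam" (4x4, takes a point from world to camera coordinates); the wrist camera has in their place "mount" (4x4, takes a point from camera to tool coordinates, whose origin is the TCP and whose axes are the flange's). Camera axes: x right, y up, looking along -z (the intrinsics and any distortion apply to the point x, -y, -z); pixel columns grow to the right and rows downward; lengths in m; the calibration is good to about 2 mm. A picture is of the moment at which its call begins: read the wrist's pose just before it. There is no depth.
- hand_in(): hands the job in; it is judged then, once.
The state is a dict: "time": time; "joints": joint angles; "joint_vel": joint speeds; "tau": joint torques, N m; "ee_pos": TCP position; "ee_rot": TCP orientation; "contact_force": force on the tool from outside, world axes, zero at the start; "torque": the same for the moment, N m; "finger_gap": finger opening in m; "grasp_force": force on a finger pad.
Only numpy, scipy, OpenCV 4.12 (cv2) and the standard library are available. Lean on these libraries where they do the work, as an engineer would, in place of code of your own. Each camera call takes 0.05 s, during which the arm holds its last target. There are 200 camera calls.

## Working session

There is one attempt and no reset: what is moved stays moved. The work goes in short steps, Python scripts to look and compute and a tool call to move; the robot and the scene stay as the last step left them, time stands still between calls to the robot, and variables do not carry over. Pictures are saved under pics/ and viewed, at most 10 in all, crops included, and the job is handed in when it is done.

Besides the shell and the picture viewer there is one more tool, called after "Emit:" in YAML: its name, and indented under it one key for each argument. apply_moves: Moves the arm, as the interface text tells. Its arguments: {"type":"object","properties":{"series":{"type":"array"},"grip":{"type":"number"}},"required":["series"]}

```bash
mkdir -p pics && ls
cat > h.py <<'E'
import numpy as np, cv2
from station import ctrl, vision, hand_in
def grab(name, save=None):
    s=ctrl.state(); c=vision.camera(name)
    f=200/np.tan(np.radians(c["vfov"])/2)
    K=np.array([[f,0,c["cx"]],[0,f,c["cy"]],[0,0,1.]]); D=np.array([c["k1"],0,0,0,0.])
    if "mount" in c:
        T=np.eye(4);T[:3,:3]=s["ee_rot"];T[:3,3]=s["ee_pos"]
        W=np.linalg.inv(T@np.array(c["mount"]))
    else: W=np.array(c["world_to_cam"])
    W=np.diag([1,-1,-1,1.])@W   # cv axes
    if save: cv2.imwrite(save,c["pixels"][:,:,::-1]); np.savez(save[:-4],K=K,D=D,W=W)
    return c["pixels"],(K,D,W)
def load(p):
    z=np.load(p); return z["K"],z["D"],z["W"]
def proj(cam,P):
    K,D,W=cam; return cv2.projectPoints(np.atleast_2d(np.float64(P)),cv2.Rodrigues(W[:3,:3])[0],W[:3,3],K,D)[0][:,0]
def ray(cam,px):
    K,D,W=cam
    n=cv2.undistortPointsIter(np.float64(px).reshape(-1,1,2),K,D,None,None,(3,100,1e-10))[:,0]
    R=W[:3,:3]; o=-R.T@W[:3,3]; d=np.c_[n,np.ones(len(n))]@R
    return o,d/np.linalg.norm(d,axis=1)[:,None]
def onz(cam,px,z):
    o,d=ray(cam,px); return o+d*((z-o[2])/d[:,2])[:,None]
def tri(rs):
    A=0;b=0
    for o,d in rs:
        P=np.eye(3)-np.outer(d,d);A=A+P;b=b+P@o
    return np.linalg.solve(A,b)
E
python3 - <<'E'
from h import *
for n in ("top","side","wrist"):
    p,c=grab(n,f"pics/{n}0.png")
    K,D,W=c; print(n,K[0,0],D[0],-W[:3,:3].T@W[:3,3],W[2,:3])
    
a=cv2.imread("pics/top0.png");b=cv2.imread("pics/side0.png")
cv2.imwrite("pics/ts0.png",cv2.resize(a,(800,500)))
print(ctrl.state(),ctrl.tip_reach)
E
```

```text
pics
top 419.2832292715733 -0.06463581581067962 [ 0.34537794 -0.12958683  1.34529629] [ 0.21805351  0.02837922 -0.97552411]
side 369.4972074789855 -0.028427781011696508 [0.35864832 0.44004475 0.73472811] [ 0.29093397 -0.63171934 -0.71853191]
wrist 327.41477926062714 -0.035300895737694016 [0.21521464 0.64288402 0.38488423] [ 0.23638857 -0.11030199 -0.9653776 ]
{'time': 0.15, 'joints': array([ 6.32063778e+01,  6.66715961e+00,  8.26265873e+01,  1.71802825e-03,
        9.07575512e+01, -2.16509775e+00]), 'joint_vel': array([-0.0235361 , -0.09968455, -0.07819842,  0.06373722,  0.10422989,
       -0.0495987 ]), 'tau': array([ 1.78836231e-03, -7.21768641e+01, -6.22949481e+01,  7.80720846e-02,
        2.25238572e-02, -8.38740789e-05]), 'ee_pos': array([0.28122001, 0.61346323, 0.22908641]), 'ee_rot': array([[-9.09028899e-01,  4.16732859e-01, -4.30354779e-04],
       [ 4.16733077e-01,  9.09028561e-01, -7.85680309e-04],
       [ 6.37859839e-05, -8.93549177e-04, -9.99999599e-01]]), 'contact_force': array([-0.36776878,  0.10475915,  0.07748223]), 'torque': array([-0.02538594,  0.00453137,  0.02797661]), 'grasp_force': 0.0, 'finger_gap': 0.09319043374331601} 0.011
```

View pics/ts0.png

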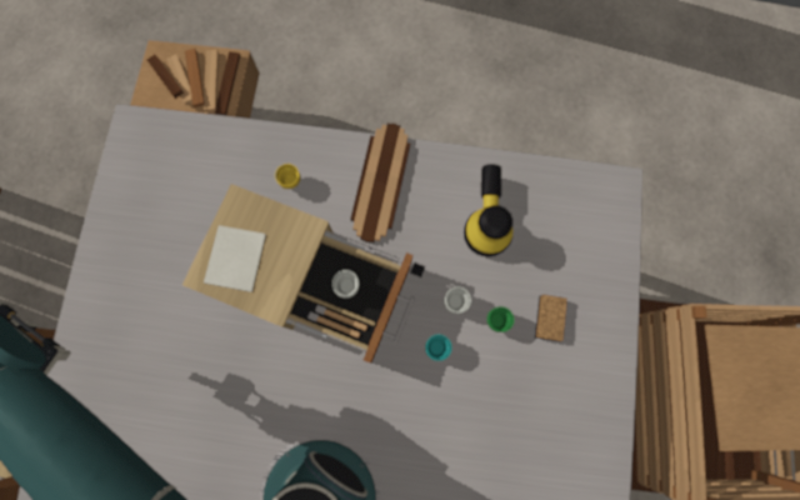

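View pics/side0.png

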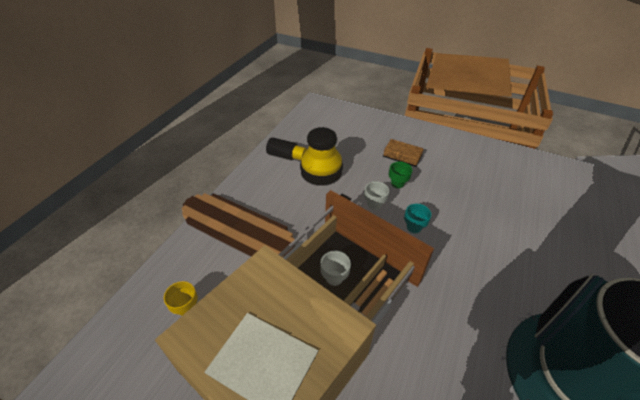

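Top (full-resolution pixels = shown/1.25): white pots at (366,240) on the bench and (276,227) in the drawer. Look-alikes are green (401,256), turquoise (350,278) and yellow (230,141). pot_loose is the white one at (366,240), on the bench in front of the panel; pot_drawer is the white one at (276,227). Side: loose (376,192), drawer pot (335,267). I'll confirm with enlarged crops.

Run:
```python
from h import *
def crop(n,x,y,w,h,s):
    a=cv2.imread(f"pics/{n}0.png")[y:y+h,x:x+w]; a=cv2.resize(a,None,fx=s,fy=s,interpolation=cv2.INTER_CUBIC)
    for i in range(0,w,20):
        cv2.line(a,(i*s,0),(i*s,6),(0,0,255),1);cv2.putText(a,str(x+i),(i*s,18),0,.35,(0,0,255),1)
    for i in range(0,h,20):
        cv2.line(a,(0,i*s),(6,i*s),(0,0,255),1);cv2.putText(a,str(y+i),(8,i*s+4),0,.35,(0,0,255),1)
    cv2.imwrite(f"pics/{n}0c.png",a)
crop("top",230,170,190,130,4)
crop("side",280,150,190,150,4)
```

```text
(no output)
```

View pics/top0c.png

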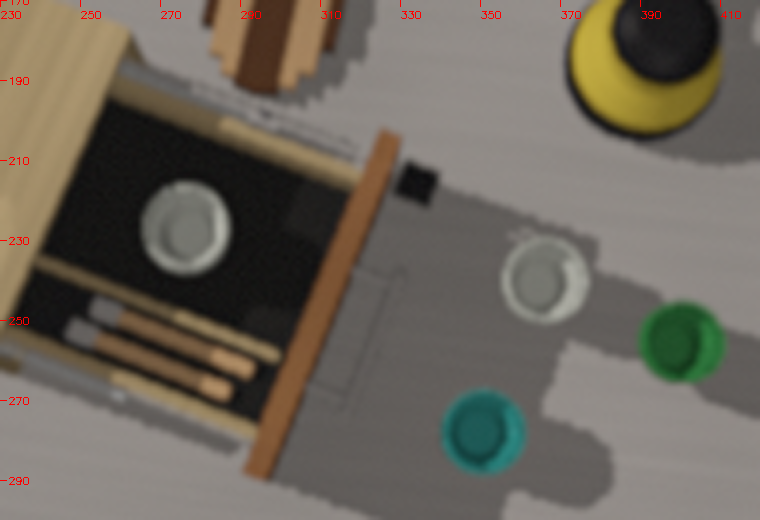

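View pics/side0c.png

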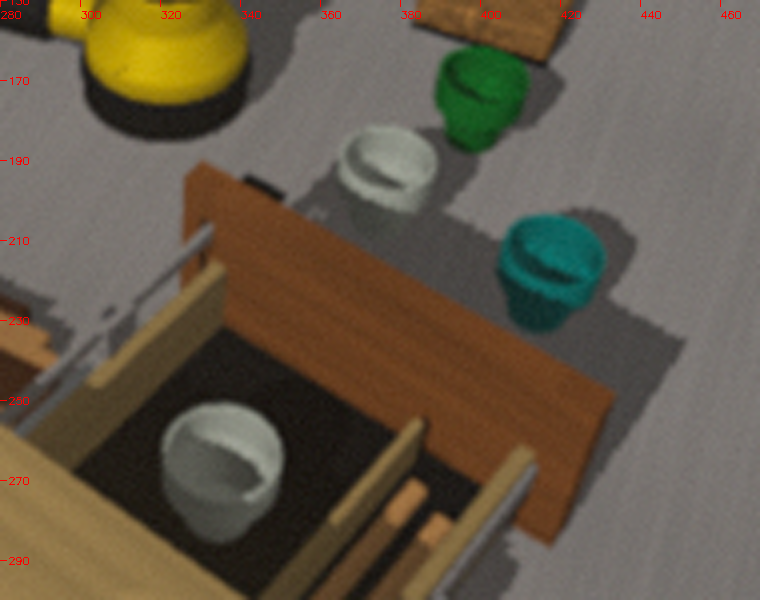

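Crops confirm white loose pot: top rim centre ≈ (366,240), side ≈ (377,190). Drawer pot: top (276.5,227), side (335.5,262). The black lever tab is at top (334,216), and the panel top edge runs from (328,203) to (294,289).

```bash
cat > m.py <<'E'
from h import *
from scipy.optimize import least_squares
t=load("pics/top0.npz");s=load("pics/side0.npz")
T=lambda u,v:(230+u/4-.5+.125,170+v/4-.375); S=lambda u,v:(280+u/4-.375,150+v/4-.375)
for n,a,b in (("loose",T(545,280),S(389,161)),("drawer",T(186.5,228),S(222,449))):
    ra,rb=ray(t,[a]),ray(s,[b]); P=tri([(ra[0],ra[1][0]),(rb[0],rb[1][0])]); print(n,P,onz(t,[a],P[2]),onz(s,[b],P[2]))
    th=np.linspace(0,2*np.pi,90)
    for c,nm,off in ((t,"top",(230,170)),(s,"side",(280,150))):
        q=(proj(c,P+.032*np.c_[np.cos(th),np.sin(th),0*th])-off+.375)*4; print(nm,q.min(0),q.max(0))
# panel top corners in front_face frame (x in, y left); tab corners
F=np.array([[0,-.135,0],[.018,-.135,0],[0,.135,0],[.018,.135,0]])
def W(p,Q):
    c,n=np.cos(p[2]),np.sin(p[2]); return np.c_[p[0]+c*Q[:,0]-n*Q[:,1],p[1]+n*Q[:,0]+c*Q[:,1],.131+Q[:,2]]
ot=np.array([T(402,138),T(384,130),T(268,480),T(244,470)])
os_=np.array([S(202,160),S(185,175),S(613,393)])
tab=np.array([[-.022,-.112,-.032]])
def r(p):
    return np.r_[(proj(t,W(p,F))-ot).ravel(),(proj(s,W(p,F[:3]))-os_).ravel(),(proj(t,W(p,tab))-T(418,184)).ravel()]
a=onz(t,ot,.131);m=(a[0]+a[2])/2;d=a[2]-a[0]
f=least_squares(r,[m[0],m[1],np.arctan2(-d[0],d[1])],loss="soft_l1")
print("front_face",f.x,np.degrees(f.x[2]),"resid",r(f.x).round(1)); p=f.x
print("tab",W(p,tab),"floor",W(p,np.array([[.118,-.028,-.108]])),"handle",W(p,np.array([[-.035,.01,-.059]])))
E
python3 m.py
```

```text
loose [ 0.51346148 -0.27062925  0.05891329] [[ 0.51462176 -0.27052819  0.05891329]] [[ 0.51228801 -0.27060074  0.05891329]]
top [503.41902104 240.20626085] [586.4812084  323.21167963]
side [338.99042035 127.82941994] [435.85441942 194.55911284]
drawer [0.51479966 0.00611442 0.08391665] [[0.51487717 0.00612599 0.08391665]] [[0.51472095 0.00611162 0.08391665]]
top [144.39208241 186.50520778] [228.65291986 270.11687435]
side [161.83530404 400.70067642] [281.95139369 499.9391686 ]
front_face [ 0.4662185  -0.11523166  1.32023782] 75.64405518438217 resid [ 0.7 -0.3 -0.4 -0.5 -0.6  0.8 -0.5  0.9 -0.1 -0.5 -0.6 -0.2  0.3 -0.2
  0.3 -0.1]
tab [[ 0.56926641 -0.16431454  0.099     ]] floor [[ 0.52260169 -0.00785878  0.023     ]] handle [[ 0.44785268 -0.1466593   0.072     ]]
```

View pics/wrist0.png

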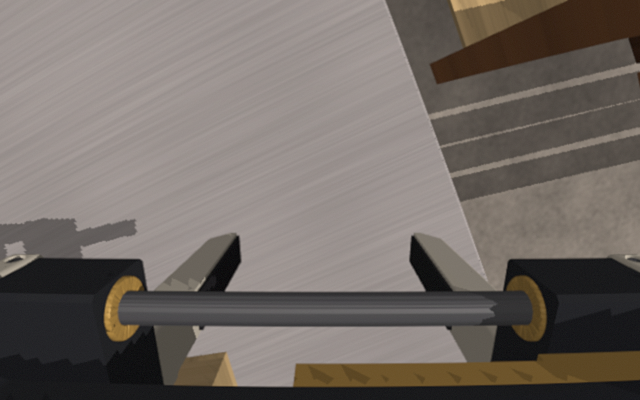

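Loose-pot rim is at z≈0.059 and drawer-pot rim at z≈0.084, both agreeing with the text; the cabinet x axis points at 75.6°. The wrist view shows only bare bench at the start. Next I check clearances and plan the approach.

```bash
cat > go.py <<'E'
from h import *
def to(P,yaw_y=None):
    s=ctrl.state(); R=np.array(s["ee_rot"]); d=np.array(P)-s["ee_pos"]
    a=np.degrees(np.arctan2(R[1,1],R[0,1]))
    if yaw_y is not None:
        sp=-(yaw_y-a+180)%360-180
        sp=((a-yaw_y+180)%360)-180; print("spin rad",np.radians(sp).round(3))
    print("t",s["time"],"pos",s["ee_pos"].round(4),"y-ang",a.round(2),"world d",d.round(4),"units in tool axes",(R.T@d/.03).round(3),"gap",s["finger_gap"],"F",s["contact_force"].round(1))
E
python3 - <<'E'
from m import *
for n,u,v,z in (("green",681,342,.055),("turq",484,432,.055),("sander base",650,75,.03)):
    P=onz(t,[T(u,v)],z)[0]; d=P-[.5135,-.2706,0]; print(n,P,np.hypot(*d[:2]),np.degrees(np.arctan2(d[1],d[0])))
from go import to
to([.5135,-.2706,.2],-14.4)
E
```

```text
loose [ 0.51346148 -0.27062925  0.05891329] [[ 0.51462176 -0.27052819  0.05891329]] [[ 0.51228801 -0.27060074  0.05891329]]
top [503.41902104 240.20626085] [586.4812084  323.21167963]
side [338.99042035 127.82941994] [435.85441942 194.55911284]
drawer [0.51479966 0.00611442 0.08391665] [[0.51487717 0.00612599 0.08391665]] [[0.51472095 0.00611162 0.08391665]]
top [144.39208241 186.50520778] [228.65291986 270.11687435]
side [161.83530404 400.70067642] [281.95139369 499.9391686 ]
front_face [ 0.4662185  -0.11523166  1.32023782] 75.64405518438217 resid [ 0.7 -0.3 -0.4 -0.5 -0.6  0.8 -0.5  0.9 -0.1 -0.5 -0.6 -0.2  0.3 -0.2
  0.3 -0.1]
tab [[ 0.56926641 -0.16431454  0.099     ]] floor [[ 0.52260169 -0.00785878  0.023     ]] handle [[ 0.44785268 -0.1466593   0.072     ]]
green [ 0.48124647 -0.37976238  0.055     ] 0.11382756437365768 -106.46050261299366
turq [ 0.39425236 -0.23741244  0.055     ] 0.12377969635887529 164.44769664386482
sander base [ 0.69467273 -0.34065296  0.03      ] 0.19424462883324192 -21.139689385046434
spin rad 1.392
t 0.15 pos [0.2812 0.6135 0.2291] y-ang 65.37 world d [ 0.2323 -0.8841 -0.0291] units in tool axes [-19.319 -23.56    0.989] gap 0.09319043374331601 F [-0.4  0.1  0.1]
```

Emit:
apply_moves:
  series:
    - {"linear":[-0.8,-0.95,0],"spin":0}
    - {"linear":[-0.8,-0.95,0],"spin":0}
    - {"linear":[-0.8,-0.95,0],"spin":0}
    - {"linear":[-0.8,-0.95,0],"spin":0}
    - {"linear":[-0.8,-0.95,0],"spin":0}
    - {"linear":[-0.8,-0.95,0],"spin":0}
    - {"linear":[-0.8,-0.95,0],"spin":0}
    - {"linear":[-0.8,-0.95,0],"spin":0}
    - {"linear":[-0.8,-0.95,0],"spin":0}
    - {"linear":[-0.8,-0.95,0],"spin":0}
    - {"linear":[-0.8,-0.95,0],"spin":0}
    - {"linear":[-0.8,-0.95,0],"spin":0}
  grip: 0

```text
time: 1.35
ee_pos: [0.4006, 0.1813, 0.2296]
ee_rot: [[-0.909, 0.416, 0.0], [0.416, 0.909, 0.0], [-0.0, 0.0, -1.0]]
contact_force: [0.3, 0.3, 0.3]
finger_gap: 0.0933
grasp_force: 0.0
```

Emit:
apply_moves:
  series:
    - {"linear":[-0.8,-0.95,0],"spin":0}
    - {"linear":[-0.8,-0.95,0],"spin":0}
    - {"linear":[-0.8,-0.95,0],"spin":0}
    - {"linear":[-0.8,-0.95,0],"spin":0}
    - {"linear":[-0.8,-0.95,0],"spin":0}
    - {"linear":[-0.8,-0.95,0],"spin":0}
    - {"linear":[-0.8,-0.95,0],"spin":0}
    - {"linear":[-0.8,-0.95,0],"spin":0}
    - {"linear":[-0.8,-0.95,0],"spin":0}
    - {"linear":[-0.8,-0.95,0],"spin":0}
    - {"linear":[-0.8,-0.95,0],"spin":0}
    - {"linear":[-0.8,-0.95,0],"spin":0}

```text
time: 2.55
ee_pos: [0.52, -0.2498, 0.2294]
ee_rot: [[-0.909, 0.417, -0.0], [0.417, 0.909, 0.0], [0.0, 0.0, -1.0]]
contact_force: [0.7, 0.7, -0.4]
finger_gap: 0.0929
grasp_force: 0.0
```

Emit:
apply_moves:
  series:
    - {"linear":[0,0,0],"spin":0.14}
    - {"linear":[0,0,0],"spin":0.14}
    - {"linear":[0,0,0],"spin":0.14}
    - {"linear":[0,0,0],"spin":0.14}
    - {"linear":[0,0,0],"spin":0.14}
    - {"linear":[0,0,0],"spin":0.14}
    - {"linear":[0,0,0],"spin":0.14}
    - {"linear":[0,0,0],"spin":0.14}
    - {"linear":[0,0,0],"spin":0.14}
    - {"linear":[0,0,0],"spin":0.13}
    - {"linear":[0,0,0],"spin":0}

```text
time: 3.65
ee_pos: [0.5198, -0.2482, 0.2295]
ee_rot: [[0.249, 0.969, -0.0], [0.969, -0.249, 0.0], [0.0, -0.0, -1.0]]
contact_force: [-0.2, -0.5, -0.0]
finger_gap: 0.0929
grasp_force: 0.0
```

Run:
```python
from go import *
to([.5135,-.2706,.12],-14.4)
p,c=grab("wrist","pics/w1.png"); print(proj(c,[[.5135,-.2706,.06],[.5135,-.2706,0]]))
```

```text
spin rad -0.0
t 3.65 pos [ 0.5198 -0.2482  0.2295] y-ang -14.4 world d [-0.0063 -0.0224 -0.1095] units in tool axes [-0.776 -0.017  3.649] gap 0.09287352004632567 F [-0.2 -0.5 -0. ]
[[324.60938083 206.40190119]
 [324.60645412 192.60390151]]
```

View pics/w1.png

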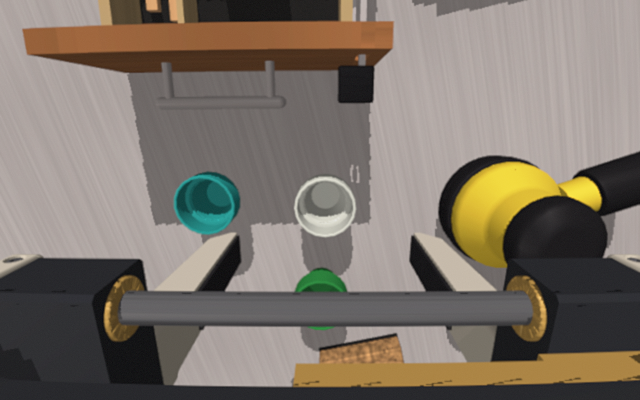

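Wrist view: loose white rim centre (325,206), predicted (324.6,206.4), so it agrees. Lever tab is at (356,84). Descending.

Emit:
apply_moves:
  series:
    - {"linear":[-0.78,-0.02,0.4],"spin":0}
    - {"linear":[0,0,0.8],"spin":0}
    - {"linear":[0,0,0.9],"spin":0}
    - {"linear":[0,0,0.9],"spin":0}
    - {"linear":[0,0,0.9],"spin":0}
    - {"linear":[0,0,0.8],"spin":0}
    - {"linear":[0,0,0.6],"spin":0}
    - {"linear":[0,0,0.5],"spin":0}
    - {"linear":[0,0,0.3],"spin":0}
    - {"linear":[0,0,0],"spin":0}
    - {"linear":[0,0,0],"spin":0}

```text
time: 4.8
ee_pos: [0.5138, -0.2709, 0.0474]
ee_rot: [[0.246, 0.969, 0.001], [0.969, -0.246, -0.0], [-0.0, 0.001, -1.0]]
contact_force: [-0.3, -0.8, 0.6]
finger_gap: 0.0929
grasp_force: 0.0
```

Emit:
apply_moves:
  series:
    - {"linear":[0,0,0],"spin":0}
    - {"linear":[0,0,0],"spin":0}
    - {"linear":[0,0,0],"spin":0}
    - {"linear":[0,0,0],"spin":0}
    - {"linear":[0,0,0],"spin":0}
    - {"linear":[0,0,0],"spin":0}
    - {"linear":[0,0,0],"spin":0}
    - {"linear":[0,0,0],"spin":0}
    - {"linear":[0,0,0],"spin":0}
    - {"linear":[0,0,0],"spin":0}
  grip: 1

```text
time: 5.8
ee_pos: [0.5136, -0.2708, 0.0469]
ee_rot: [[0.247, 0.969, 0.0], [0.969, -0.247, -0.0], [-0.0, 0.0, -1.0]]
contact_force: [-0.9, 0.7, 4.7]
finger_gap: 0.0623
grasp_force: 30.0
```

Emit:
apply_moves:
  series:
    - {"linear":[0,0,-0.2],"spin":0}
    - {"linear":[0,0,-0.5],"spin":0}
    - {"linear":[0,0,-0.8],"spin":0}
    - {"linear":[0,0,-0.9],"spin":0}
    - {"linear":[0,0,-0.9],"spin":0}
    - {"linear":[0,0,-0.9],"spin":0}
    - {"linear":[0,0,-0.8],"spin":0}
    - {"linear":[0,0,-0.5],"spin":0}
    - {"linear":[0,0,0],"spin":0}

```text
time: 6.7
ee_pos: [0.514, -0.271, 0.2143]
ee_rot: [[0.246, 0.969, 0.003], [0.969, -0.246, -0.002], [-0.001, 0.003, -1.0]]
contact_force: [-0.4, 0.9, -1.2]
finger_gap: 0.0622
grasp_force: 30.0
```

Run:
```python
from go import *
to([.5148,.0061,.21],-14.4)
p,c=grab("side","pics/s1.png")
p,c=grab("wrist","pics/w2.png")
a=cv2.imread("pics/s1.png")[60:260,300:460]; b=cv2.imread("pics/w2.png")[0:400,200:480]
cv2.imwrite("pics/sw.png",np.hstack([cv2.resize(a,(400,500),interpolation=3),cv2.resize(b,(350,500))]))
```

```text
spin rad 0.002
t 6.7 pos [ 0.514  -0.271   0.2143] y-ang -14.27 world d [ 0.0008  0.2771 -0.0043] units in tool axes [ 8.959 -2.252  0.127] gap 0.06216372542166941 F [-0.4  0.9 -1.2]
```

View pics/sw.png

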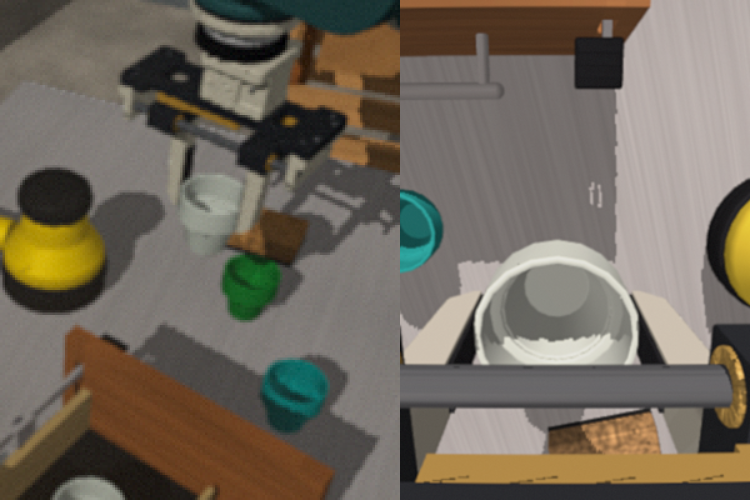

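Side/wrist crop: the white pot hangs upright between the fingers, rim (557,320) and base (557,285) in the right panel. Carry it over the drawer pot.

Emit:
apply_moves:
  series:
    - {"linear":[0.3,-0.08,0],"spin":0}
    - {"linear":[0.6,-0.15,0],"spin":0}
    - {"linear":[0.9,-0.23,0],"spin":0}
    - {"linear":[0.9,-0.23,0],"spin":0}
    - {"linear":[0.9,-0.23,0],"spin":0}
    - {"linear":[0.9,-0.22,0],"spin":0}
    - {"linear":[0.9,-0.22,0],"spin":0}
    - {"linear":[0.9,-0.22,0],"spin":0}
    - {"linear":[0.9,-0.23,0],"spin":0}
    - {"linear":[0.8,-0.2,0],"spin":0}
    - {"linear":[0.6,-0.15,0],"spin":0}
    - {"linear":[0.36,-0.09,0],"spin":0}

```text
time: 8.0
ee_pos: [0.5136, 0.0087, 0.2111]
ee_rot: [[0.245, 0.97, -0.001], [0.97, -0.245, 0.0], [0.0, -0.001, -1.0]]
contact_force: [0.0, -0.7, -0.3]
finger_gap: 0.062
grasp_force: 30.0
```

Emit:
apply_moves:
  series:
    - {"linear":[0,0,0],"spin":0}
    - {"linear":[0,0,0],"spin":0}

```text
time: 8.2
ee_pos: [0.5141, 0.0065, 0.2114]
ee_rot: [[0.246, 0.969, -0.0], [0.969, -0.246, -0.0], [-0.0, -0.0, -1.0]]
contact_force: [-0.5, -0.4, -0.1]
finger_gap: 0.0624
grasp_force: 30.0
```

Run:
```python
from go import *
to([.5148,.0061,.096],-14.4)
p,t=grab("top","pics/t3.png");p,s=grab("side","pics/s3.png")
a=cv2.imread("pics/t3.png")[180:280,220:320]; b=cv2.imread("pics/s3.png")[140:310,250:420]
print(proj(t,[.5148,.0061,.083]),proj(s,[.5148,.0061,.083]))
cv2.imwrite("pics/ts3.png",np.hstack([cv2.resize(a,(400,400),interpolation=2),cv2.resize(b,(400,400),interpolation=2)]))
```

```text
spin rad 0.003
t 8.2 pos [0.5141 0.0065 0.2114] y-ang -14.23 world d [ 0.0007 -0.0004 -0.1154] units in tool axes [-0.005  0.026  3.847] gap 0.062373663034096506 F [-0.5 -0.4 -0.1]
[[276.28063312 226.69522246]] [[335.07421728 262.10788433]]
```

View pics/ts3.png

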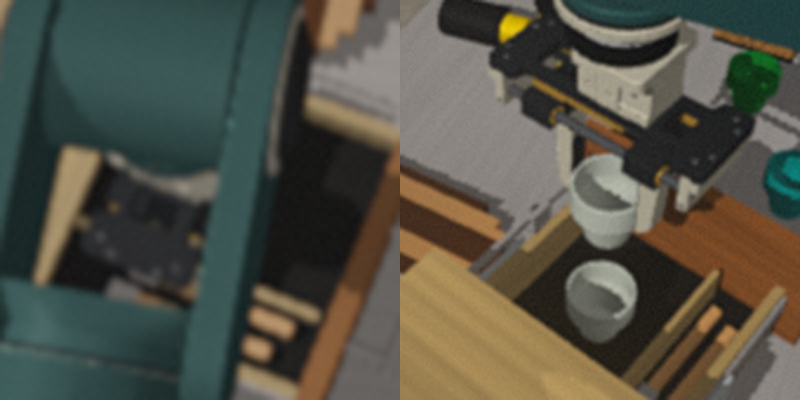

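Run:
```python
from h import *
s=load("pics/s3.npz"); th=np.linspace(0,2*np.pi,60)
a=cv2.imread("pics/s3.png"); k=5; a=cv2.resize(a[190:300,310:380+40],None,fx=k,fy=k,interpolation=2)
for c,col in (((.5141,.0065,.2114-.0469),(0,0,255)),((.5148,.0061,.023),(255,0,0))):
    for r,z in ((.032,.06),(.032,.034),(.026,.034),(.019,0)):
        q=(proj(s,np.array(c)+np.c_[r*np.cos(th),r*np.sin(th),0*th+z])-[310,190]+.4)*k
        cv2.polylines(a,[q.astype(int)],True,col,1)
cv2.imwrite("pics/o3.png",a)
```

```text
(no output)
```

View pics/o3.png

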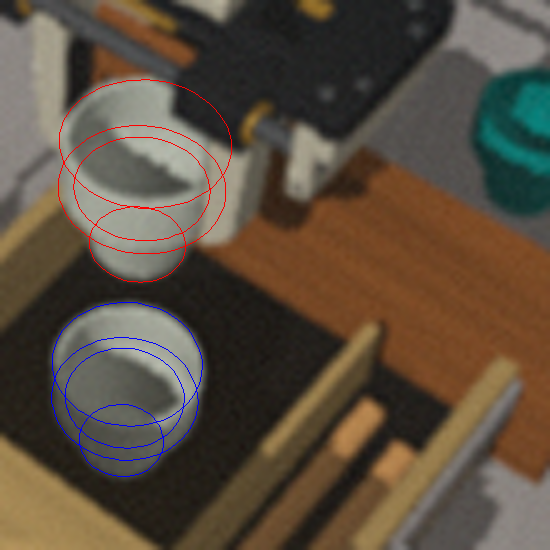

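Overlay: model outlines fit both pots (held, red; drawer, blue) within ~1 px, aligned and upright. Lower it.

Emit:
apply_moves:
  series:
    - {"linear":[0,0.02,0.3],"spin":0}
    - {"linear":[0,0,0.6],"spin":0}
    - {"linear":[0,0,0.6],"spin":0}
    - {"linear":[0,0,0.5],"spin":0}
    - {"linear":[0,0,0.4],"spin":0}
    - {"linear":[0,0,0.4],"spin":0}
    - {"linear":[0,0,0.3],"spin":0}
    - {"linear":[0,0,0.3],"spin":0}
    - {"linear":[0,0,0.2],"spin":0}
    - {"linear":[0,0,0.15],"spin":0}
    - {"linear":[0,0,0],"spin":0}

```text
time: 9.4
ee_pos: [0.5148, 0.0063, 0.0987]
ee_rot: [[0.246, 0.969, -0.001], [0.969, -0.246, 0.0], [-0.0, -0.001, -1.0]]
contact_force: [0.4, -0.7, -0.3]
finger_gap: 0.0622
grasp_force: 30.0
```

Emit:
apply_moves:
  series:
    - {"linear":[0,0,0.05],"spin":0}
    - {"linear":[0,0,0.03],"spin":0}
    - {"linear":[0,0,0],"spin":0}
    - {"linear":[0,0,0],"spin":0}

```text
time: 9.8
ee_pos: [0.515, 0.0063, 0.0969]
ee_rot: [[0.246, 0.969, 0.0], [0.969, -0.246, 0.0], [0.0, 0.0, -1.0]]
contact_force: [-0.1, 0.4, -0.9]
finger_gap: 0.0624
grasp_force: 30.0
```

Emit:
apply_moves:
  series:
    - {"linear":[0,0,0.03],"spin":0}
    - {"linear":[0,0,0.03],"spin":0}
    - {"linear":[0,0,0],"spin":0}
    - {"linear":[0,0,0],"spin":0}

```text
time: 10.2
ee_pos: [0.515, 0.0064, 0.0958]
ee_rot: [[0.246, 0.969, 0.0], [0.969, -0.246, 0.0], [0.0, 0.0, -1.0]]
contact_force: [-3.7, 1.1, 9.0]
finger_gap: 0.0623
grasp_force: 30.0
```

Seated (9 N upward at the predicted height). Release and rise.

Emit:
apply_moves:
  series:
    - {"linear":[0,0,-0.01],"spin":0}
    - {"linear":[0,0,0],"spin":0}
    - {"linear":[0,0,0],"spin":0}
    - {"linear":[0,0,0],"spin":0}
    - {"linear":[0,0,0],"spin":0}
    - {"linear":[0,0,0],"spin":0}
    - {"linear":[0,0,0],"spin":0}
    - {"linear":[0,0,0],"spin":0}
    - {"linear":[0,0,0],"spin":0}
    - {"linear":[0,0,0],"spin":0}
  grip: 0

```text
time: 11.2
ee_pos: [0.5149, 0.0063, 0.0952]
ee_rot: [[0.246, 0.969, 0.0], [0.969, -0.246, -0.0], [-0.0, 0.0, -1.0]]
contact_force: [0.3, 0.1, 0.2]
finger_gap: 0.0929
grasp_force: 0.0
```

Emit:
apply_moves:
  series:
    - {"linear":[0,0,-0.1],"spin":0}
    - {"linear":[0,0,-0.3],"spin":0}
    - {"linear":[0,0,-0.5],"spin":0}
    - {"linear":[0,0,-0.7],"spin":0}
    - {"linear":[0,0,-0.8],"spin":0}
    - {"linear":[0,0,-0.8],"spin":0}
    - {"linear":[0,0,-0.6],"spin":0}
    - {"linear":[0,0,-0.3],"spin":0}
    - {"linear":[0,0,0],"spin":0}

```text
time: 12.1
ee_pos: [0.5153, 0.0063, 0.2201]
ee_rot: [[0.246, 0.969, 0.002], [0.969, -0.246, -0.0], [0.001, 0.002, -1.0]]
contact_force: [0.4, -1.2, -0.5]
finger_gap: 0.0931
grasp_force: 0.0
```

Run:
```python
from go import *
p,s=grab("side","pics/s4.png"); th=np.linspace(0,2*np.pi,60)
a=cv2.imread("pics/s4.png"); k=4; a=cv2.resize(a[160:300,280:440],None,fx=k,fy=k,interpolation=2)
for c,col in (((.515,.0064,.049),(0,0,255)),((.5148,.0061,.023),(255,0,0))):
    for r,z in ((.032,.06),(.032,.034)):
        q=(proj(s,np.array(c)+np.c_[r*np.cos(th),r*np.sin(th),0*th+z])-[280,160]+.4)*k
        cv2.polylines(a,[q.astype(int)],True,col,1)
cv2.imwrite("pics/o4.png",a)
# tab seen from wrist views w1,w2 (dark centre)
for f,box in (("w1",(325,55,390,115)),("w2",(330,20,390,80))):
    im=cv2.imread(f"pics/{f}.png"); x0,y0,x1,y1=box
    m=(im[y0:y1,x0:x1].max(2)<45).astype(np.uint8); n,l,st,ce=cv2.connectedComponentsWithStats(m)
    i=1+st[1:,4].argmax(); ct=ce[i]+[x0,y0]; print(f,st[i],ct,onz(load(f"pics/{f}.npz"),[ct],.097))
    # panel top outer edge at 3 columns omitted
to([.5693-.002,-.1643-.006,.14],-14.4)
```

```text
w1 [  13   11   36   37 1252] [355.41773163  83.78354633] [[ 0.56775588 -0.16331659  0.097     ]]
w2 [  10   10   39   41 1531] [358.39908556  49.84650555] [[ 0.56758498 -0.16316965  0.097     ]]
spin rad 0.002
t 12.15 pos [0.515  0.0063 0.2187] y-ang -14.27 world d [ 0.0523 -0.1766 -0.0787] units in tool axes [-5.275  3.137  2.624] gap 0.09328597299618532 F [-1.7  0.7 -0.8]
```

View pics/o4.png

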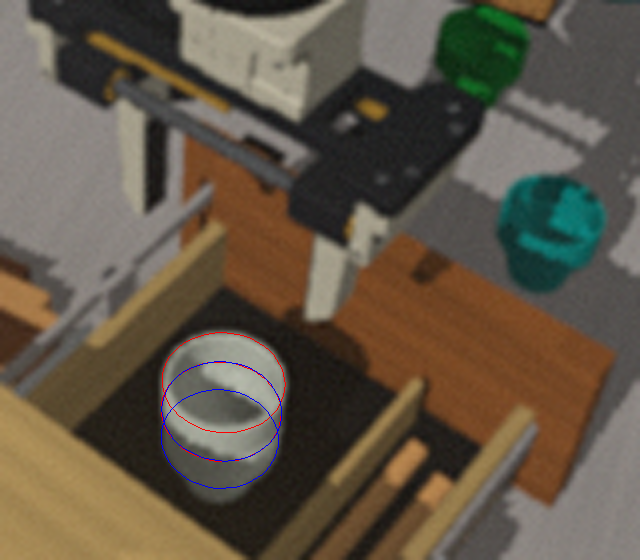

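Nested: the loose pot sits upright on the drawer pot, matching the model (red rim centre ≈ (223,382)). Now close the fingers and go above the tab.

Emit:
apply_moves:
  series:
    - {"linear":[-0.2,0.15,0],"spin":0}
    - {"linear":[-0.5,0.3,0],"spin":0}
    - {"linear":[-0.7,0.5,0],"spin":0}
    - {"linear":[-0.9,0.6,0],"spin":0}
    - {"linear":[-0.9,0.6,0],"spin":0}
    - {"linear":[-0.8,0.5,0],"spin":0}
    - {"linear":[-0.5,0.3,0],"spin":0}
    - {"linear":[-0.35,0.17,0],"spin":0}
    - {"linear":[0,0,0],"spin":0}
    - {"linear":[0,0,0],"spin":0}
    - {"linear":[0,0,0],"spin":0}
    - {"linear":[0,0,0],"spin":0}
  grip: 1

```text
time: 13.35
ee_pos: [0.5697, -0.157, 0.2185]
ee_rot: [[0.246, 0.969, 0.0], [0.969, -0.246, -0.0], [0.0, 0.0, -1.0]]
contact_force: [0.2, -0.8, -0.6]
finger_gap: 0.0027
grasp_force: 0.0
```

```bash
python3 -c "
from go import *
to([.5698,-.158,.125],-14.4)"
```

```text
spin rad 0.003
t 13.35 pos [ 0.5697 -0.157   0.2185] y-ang -14.21 world d [ 0.0001 -0.001  -0.0935] units in tool axes [-0.031  0.01   3.116] gap 0.002682651869332494 F [ 0.2 -0.8 -0.6]
```

Emit:
apply_moves:
  series:
    - {"linear":[-0.05,0.01,0.3],"spin":0}
    - {"linear":[0,0,0.6],"spin":0}
    - {"linear":[0,0,0.6],"spin":0}
    - {"linear":[0,0,0.6],"spin":0}
    - {"linear":[0,0,0.5],"spin":0}
    - {"linear":[0,0,0.3],"spin":0}
    - {"linear":[0,0,0.2],"spin":0}
    - {"linear":[0,0,0],"spin":0}
    - {"linear":[0,0,0],"spin":0}

```text
time: 14.25
ee_pos: [0.57, -0.1594, 0.1258]
ee_rot: [[0.246, 0.969, 0.001], [0.969, -0.246, -0.0], [-0.0, 0.001, -1.0]]
contact_force: [-0.0, -0.8, -0.3]
finger_gap: 0.0003
grasp_force: 0.0
```

Emit:
apply_moves:
  series:
    - {"linear":[0,0,0.1],"spin":0}
    - {"linear":[0,0,0.1],"spin":0}
    - {"linear":[0,0,0.1],"spin":0}
    - {"linear":[0,0,0.1],"spin":0}
    - {"linear":[0,0,0.1],"spin":0}
    - {"linear":[0,0,0.05],"spin":0}
    - {"linear":[0,0,0],"spin":0}
    - {"linear":[0,0,0],"spin":0}

```text
time: 15.05
ee_pos: [0.5697, -0.1594, 0.109]
ee_rot: [[0.246, 0.969, 0.0], [0.969, -0.246, -0.0], [-0.0, 0.0, -1.0]]
contact_force: [-1.6, -0.6, 3.4]
finger_gap: 0.0004
grasp_force: 1.6
```

Contact at tip z 0.098 with 3.4 N, as expected. Press to about 10 mm down.

Emit:
apply_moves:
  series:
    - {"linear":[0,0,0.1],"spin":0}
    - {"linear":[0,0,0.1],"spin":0}
    - {"linear":[0,0,0.08],"spin":0}
    - {"linear":[0,0,0.04],"spin":0}
    - {"linear":[0,0,0],"spin":0}
    - {"linear":[0,0,0],"spin":0}

```text
time: 15.65
ee_pos: [0.5699, -0.1594, 0.0993]
ee_rot: [[0.246, 0.969, 0.001], [0.969, -0.246, -0.0], [-0.0, 0.001, -1.0]]
contact_force: [-1.7, -0.7, 5.8]
finger_gap: 0.0004
grasp_force: 3.0
```

Emit:
apply_moves:
  series:
    - {"linear":[0.05,0,0],"spin":0}
    - {"linear":[0.1,0,0],"spin":0}
    - {"linear":[0.1,0,0],"spin":0}
    - {"linear":[0.1,0,0],"spin":0}
    - {"linear":[0.1,0,0],"spin":0}
    - {"linear":[0.1,0,0],"spin":0}
    - {"linear":[0.1,0,0],"spin":0}
    - {"linear":[0.1,0,0],"spin":0}
    - {"linear":[0.1,0,0],"spin":0}
    - {"linear":[0.1,0,0],"spin":0}

```text
time: 16.65
ee_pos: [0.5768, -0.1318, 0.0993]
ee_rot: [[0.246, 0.969, 0.0], [0.969, -0.246, -0.001], [-0.0, 0.0, -1.0]]
contact_force: [-2.4, -2.1, 5.2]
finger_gap: 0.0002
grasp_force: 3.0
```

Run:
```python
from m import *
p,c=grab("top","pics/t5.png")
a=cv2.imread("pics/t5.png");b=cv2.imread("pics/top0.png")
# panel left part: brown row profile along line at left end of panel, before/after
import numpy as np
for nm,im in (("before",b),("after",a)):
    best=[]
    for yl in (.05,.08,.11):
        xs=np.arange(-.03,.09,.001); Q=np.c_[xs,0*xs+yl,0*xs]
        q=proj(c,W(f.x,Q)).astype(np.float32); v=cv2.remap(im,q[:,:1],q[:,1:],1)[:,0].astype(int)
        w=np.where((v[:,2]-v[:,0]>45)&(v[:,2]<150)&(v[:,1]<95))[0]; best.append((xs[w[0]].round(3),xs[w[-1]].round(3)) if len(w) else None)
    print(nm,best)
```

```text
loose [ 0.51346148 -0.27062925  0.05891329] [[ 0.51462176 -0.27052819  0.05891329]] [[ 0.51228801 -0.27060074  0.05891329]]
top [503.41902104 240.20626085] [586.4812084  323.21167963]
side [338.99042035 127.82941994] [435.85441942 194.55911284]
drawer [0.51479966 0.00611442 0.08391665] [[0.51487717 0.00612599 0.08391665]] [[0.51472095 0.00611162 0.08391665]]
top [144.39208241 186.50520778] [228.65291986 270.11687435]
side [161.83530404 400.70067642] [281.95139369 499.9391686 ]
front_face [ 0.4662185  -0.11523166  1.32023782] 75.64405518438217 resid [ 0.7 -0.3 -0.4 -0.5 -0.6  0.8 -0.5  0.9 -0.1 -0.5 -0.6 -0.2  0.3 -0.2
  0.3 -0.1]
tab [[ 0.56926641 -0.16431454  0.099     ]] floor [[ 0.52260169 -0.00785878  0.023     ]] handle [[ 0.44785268 -0.1466593   0.072     ]]
before [(np.float64(0.001), np.float64(0.02)), (np.float64(0.001), np.float64(0.064)), (np.float64(0.001), np.float64(0.016))]
after [None, None, None]
```

Emit:
apply_moves:
  series:
    - {"linear":[0.15,0,0],"spin":0}
    - {"linear":[0.2,0,0],"spin":0}
    - {"linear":[0.25,0,0],"spin":0}
    - {"linear":[0.25,0,0],"spin":0}
    - {"linear":[0.25,0,0],"spin":0}
    - {"linear":[0.25,0,0],"spin":0}
    - {"linear":[0.25,0,0],"spin":0}
    - {"linear":[0.2,0,0],"spin":0}
    - {"linear":[0.15,0,0],"spin":0}
    - {"linear":[0.1,0,0],"spin":0}
    - {"linear":[0.05,0,0],"spin":0}
    - {"linear":[0,0,0],"spin":0}

```text
time: 17.9
ee_pos: [0.5925, -0.0705, 0.0994]
ee_rot: [[0.246, 0.969, 0.001], [0.969, -0.246, -0.0], [0.0, 0.001, -1.0]]
contact_force: [-1.6, 0.3, 6.2]
finger_gap: 0.0002
grasp_force: 2.9
```

```bash
cat > pan.py <<'E'
import io,contextlib
with contextlib.redirect_stdout(io.StringIO()):
    from m import *
def where(name,fn):
    # brown top edge of the panel from the given camera, as x of the panel (in cabinet axes) from the pulled-out place
    p,c=grab(name,fn); im=cv2.imread(fn); ref=cv2.imread(f"pics/{name}0.png"); 
    out=[]
    for k in range(3):pass
    xs=np.arange(-.03,.26,.001)
    for yl in (-.06,0,.03,.06,.09,.12):
        Q=np.c_[xs,0*xs+yl,0*xs]; q=proj(c,W(f.x,Q)).astype(np.float32)
        r=[]
        for I in (ref,im):
            v=cv2.cvtColor(cv2.remap(I,q[:,:1],q[:,1:],1),cv2.COLOR_BGR2HSV)[:,0].astype(int)
            w=np.where((v[:,0]<13)&(v[:,1]>130)&(v[:,2]>60))[0]; r.append((int(1000*xs[w[0]].round(3)),int(1000*xs[w[-1]].round(3)),len(w)) if len(w) else None)
        out.append((yl,*r))
    print(name,out)
E
python3 - <<'E'
from pan import *
where("top","pics/t6.png"); where("side","pics/s6.png"); from go import to; to([.57,-.1594,.1])
E
```

```text
top [(-0.06, (20, 21, 2), None), (0, None, None), (0.03, (1, 20, 3), None), (0.06, None, None), (0.09, (21, 21, 1), None), (0.12, None, None)]
side [(-0.06, (7, 65, 31), (93, 142, 21)), (0, (2, 91, 37), (93, 157, 19)), (0.03, (1, 93, 40), (94, 156, 8)), (0.06, (3, 91, 43), (93, 155, 12)), (0.09, (1, 89, 39), (93, 154, 26)), (0.12, (1, 55, 18), (93, 140, 13))]
t 18.0 pos [ 0.5924 -0.0705  0.0993] y-ang -14.26 world d [-0.0224 -0.0889  0.0007] units in tool axes [-3.056  0.005 -0.023] gap 0.0005901018113173789 F [-1.2  0.8  6.6]
```

Drawer has moved 92 mm with the finger. Continue, then finish slowly.

Emit:
apply_moves:
  series:
    - {"linear":[0.1,0,0],"spin":0}
    - {"linear":[0.2,0,0],"spin":0}
    - {"linear":[0.25,0,0],"spin":0}
    - {"linear":[0.3,0,0],"spin":0}
    - {"linear":[0.3,0,0],"spin":0}
    - {"linear":[0.3,0,0],"spin":0}
    - {"linear":[0.3,0,0],"spin":0}
    - {"linear":[0.3,0,0],"spin":0}
    - {"linear":[0.3,0,0],"spin":0}
    - {"linear":[0.25,0,0],"spin":0}
    - {"linear":[0.15,0,0],"spin":0}
    - {"linear":[0.1,0,0],"spin":0}

```text
time: 19.2
ee_pos: [0.6135, 0.0124, 0.0993]
ee_rot: [[0.246, 0.969, 0.0], [0.969, -0.246, -0.0], [-0.0, 0.0, -1.0]]
contact_force: [-1.9, -2.5, 6.0]
finger_gap: 0.0005
grasp_force: 3.0
```

Run:
```python
from pan import *
where("side","pics/s7.png"); from go import to; to([.57,-.1594,.1])
```

```text
side [(-0.06, (7, 65, 31), (179, 179, 1)), (0, (2, 91, 37), (186, 210, 6)), (0.03, (1, 93, 40), (197, 204, 4)), (0.06, (3, 91, 43), (186, 205, 2)), (0.09, (1, 89, 39), (196, 197, 2)), (0.12, (1, 55, 18), (178, 212, 7))]
t 19.25 pos [0.6136 0.0128 0.0993] y-ang -14.25 world d [-0.0436 -0.1722  0.0007] units in tool axes [-5.919e+00  5.000e-03 -2.400e-02] gap 0.0002934433801622823 F [-0.8  1.2  6.2]
```

Emit:
apply_moves:
  series:
    - {"linear":[0.06,0,0],"spin":0}
    - {"linear":[0.06,0,0],"spin":0}
    - {"linear":[0.06,0,0],"spin":0}
    - {"linear":[0.06,0,0],"spin":0}
    - {"linear":[0.06,0,0],"spin":0}
    - {"linear":[0.06,0,0],"spin":0}
    - {"linear":[0.06,0,0],"spin":0}
    - {"linear":[0.06,0,0],"spin":0}
    - {"linear":[0.05,0,0],"spin":0}
    - {"linear":[0.04,0,0],"spin":0}
    - {"linear":[0.04,0,0],"spin":0}
    - {"linear":[0.03,0,0],"spin":0}

```text
time: 20.45
ee_pos: [0.6181, 0.0308, 0.0993]
ee_rot: [[0.246, 0.969, 0.0], [0.969, -0.246, -0.0], [-0.0, 0.0, -1.0]]
contact_force: [-1.5, -2.6, 5.3]
finger_gap: 0.0007
grasp_force: 3.0
```

Emit:
apply_moves:
  series:
    - {"linear":[0.03,0,0],"spin":0}
    - {"linear":[0.03,0,0],"spin":0}
    - {"linear":[0.03,0,0],"spin":0}
    - {"linear":[0.03,0,0],"spin":0}
    - {"linear":[0.03,0,0],"spin":0}

```text
time: 20.95
ee_pos: [0.6192, 0.0349, 0.0993]
ee_rot: [[0.247, 0.969, 0.0], [0.969, -0.247, -0.001], [-0.001, 0.0, -1.0]]
contact_force: [-2.8, -5.0, 5.6]
finger_gap: 0.0005
grasp_force: 3.1
```

Emit:
apply_moves:
  series:
    - {"linear":[0.03,0,0],"spin":0}
    - {"linear":[0.03,0,0],"spin":0}
    - {"linear":[0.03,0,0],"spin":0}
    - {"linear":[0,0,0],"spin":0}

```text
time: 21.35
ee_pos: [0.62, 0.0374, 0.0994]
ee_rot: [[0.247, 0.969, 0.001], [0.969, -0.247, -0.001], [-0.001, 0.001, -1.0]]
contact_force: [-1.1, -3.6, 6.2]
finger_gap: 0.0004
grasp_force: 3.0
```

Emit:
apply_moves:
  series:
    - {"linear":[0.03,0,0],"spin":0}
    - {"linear":[0.03,0,0],"spin":0}
    - {"linear":[0.03,0,0],"spin":0}
    - {"linear":[0.03,0,0],"spin":0}
    - {"linear":[0.03,0,0],"spin":0}
    - {"linear":[0,0,0],"spin":0}

```text
time: 21.95
ee_pos: [0.6212, 0.0417, 0.0994]
ee_rot: [[0.247, 0.969, 0.001], [0.969, -0.247, -0.001], [-0.001, 0.001, -1.0]]
contact_force: [-0.5, -5.6, 6.6]
finger_gap: 0.0007
grasp_force: 2.9
```

Emit:
apply_moves:
  series:
    - {"linear":[0.03,0,0],"spin":0}
    - {"linear":[0.03,0,0],"spin":0}
    - {"linear":[0,0,0],"spin":0}

```text
time: 22.25
ee_pos: [0.6216, 0.0432, 0.0994]
ee_rot: [[0.247, 0.969, 0.001], [0.969, -0.247, -0.001], [-0.001, 0.001, -1.0]]
contact_force: [-1.0, -6.4, 6.7]
finger_gap: 0.0005
grasp_force: 4.7
```

Emit:
apply_moves:
  series:
    - {"linear":[0.03,0,0],"spin":0}
    - {"linear":[0.03,0,0],"spin":0}
    - {"linear":[0.02,0,0],"spin":0}
    - {"linear":[0,0,0],"spin":0}

```text
time: 22.65
ee_pos: [0.6216, 0.0433, 0.0994]
ee_rot: [[0.248, 0.969, -0.001], [0.969, -0.248, -0.005], [-0.005, 0.0, -1.0]]
contact_force: [-10.1, -25.9, 10.8]
finger_gap: 0.0007
grasp_force: 16.9
```

Run:
```python
from go import to; to([.5699,-.1594,.1])
```

```text
t 22.65 pos [0.6216 0.0433 0.0994] y-ang -14.33 world d [-0.0517 -0.2027  0.0006] units in tool axes [-6.971e+00  4.000e-03  1.800e-02] gap 0.0007182333731100052 F [-10.1 -25.9  10.8]
```

Firm 28 N stop: drawer home (finger travel 209 = 200 + 9 mm). Relieve the push a little, then lift straight up so the tab isn't dragged.

Emit:
apply_moves:
  series:
    - {"linear":[-0.05,0,0],"spin":0}
    - {"linear":[0,0,-0.1],"spin":0}
    - {"linear":[0,0,-0.2],"spin":0}
    - {"linear":[0,0,-0.3],"spin":0}
    - {"linear":[-0.2,0,-0.5],"spin":0}
    - {"linear":[-0.3,0,-0.8],"spin":0}
    - {"linear":[-0.5,0,-0.8],"spin":0}
    - {"linear":[-0.8,0,-0.5],"spin":0}
    - {"linear":[-0.9,0,0],"spin":0}
    - {"linear":[-0.9,0,0],"spin":0}
    - {"linear":[-0.5,0,0],"spin":0}
    - {"linear":[0,0,0],"spin":0}

```text
time: 23.85
ee_pos: [0.591, -0.0758, 0.1954]
ee_rot: [[0.248, 0.969, 0.0], [0.969, -0.248, 0.0], [0.0, 0.0, -1.0]]
contact_force: [0.6, -0.5, -0.1]
finger_gap: 0.0001
grasp_force: 0.0
```

Run:
```python
from pan import *
where("side","pics/s8.png"); where("top","pics/t8.png"); from go import to; to([.5699,-.1594,.1])
# tab from top / wrist; expected when home
g=f.x.copy(); g[0]+=.2*np.cos(g[2]); g[1]+=.2*np.sin(g[2])
p,c=grab("wrist","pics/w8.png")
for n in ("top","side","wrist"):
    c=load({"top":"pics/t8.npz","side":"pics/s8.npz","wrist":"pics/w8.npz"}[n]); print(n,"tab",proj(c,W(g,tab)).round(1),"ends",proj(c,W(g,F)).round(1).tolist())
im=cv2.imread("pics/w8.png"); c=load("pics/w8.npz")
q=proj(c,W(g,tab))[0].astype(int); x0,y0=np.maximum(q-35,0)
m=(im[y0:q[1]+35,x0:q[0]+35].max(2)<45).astype(np.uint8); n,l,st,ce=cv2.connectedComponentsWithStats(m)
for i in range(1,n):
    if st[i,4]>150: ct=ce[i]+[x0,y0]; P=onz(c,[ct],.097)[0]; print(st[i],ct,P, "tab out of home by",(W(g,tab)[0]-P)[:2]@[np.cos(g[2]),np.sin(g[2])])
```

```text
side [(-0.06, (7, 65, 31), (201, 213, 5)), (0, (2, 91, 37), (206, 207, 2)), (0.03, (1, 93, 40), None), (0.06, (3, 91, 43), (203, 204, 2)), (0.09, (1, 89, 39), (201, 209, 3)), (0.12, (1, 55, 18), (210, 210, 1))]
top [(-0.06, (20, 21, 2), None), (0, None, None), (0.03, (1, 20, 3), None), (0.06, None, (195, 195, 1)), (0.09, (21, 21, 1), (193, 193, 1)), (0.12, None, (194, 198, 4))]
t 23.95 pos [ 0.5914 -0.0742  0.1953] y-ang -14.3 world d [-0.0215 -0.0852 -0.0953] units in tool axes [-2.931  0.006  3.174] gap 0.00048347728332406615 F [ 0.1 -0.3 -0.6]
top tab [[273.4 191.4]] ends [[268.7, 179.4], [263.2, 177.2], [231.7, 263.7], [226.0, 261.4]]
side tab [[286.5 248.5]] ends [[270.4, 239.9], [264.2, 245.2], [380.1, 317.3], [374.4, 324.7]]
wrist tab [[326.5  60.6]] ends [[364.6, 14.5], [365.3, -18.1], [-56.0, 24.5], [-62.2, -5.8]]
[  12   14   41   43 1711] [323.33781414  59.97369959] [0.61680112 0.0306918  0.097     ] tab out of home by -0.0007030860051350527
```

The wrist camera puts the tab 200.1 mm from its pulled-out position, so the drawer is fully home. The robot is clear of everything.

```bash
python3 -c "
from station import hand_in
print(hand_in())"
```

```text
the job is handed in; nothing more can be done
None
```

The loose white pot is nested upright in the drawer pot, the lever was pressed and the drawer slid gently home (200 mm measured), and the job is handed in at about 24 s; the pots were last seen upright before closing, since the shut drawer hides them.

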